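# Pry up the drive unit and slip a shim under it

## Robot

A 6-joint arm with a two-finger parallel gripper is mounted at the origin on the work surface. World frame = base frame: x ahead of the robot, y to its left, z up, the work surface at z = 0. Lengths are in m, angles in rad, forces in N, time in s.
With the tool pointing down it reaches from about 0.3 to 1 m from the base axis. Payload 5.1 kg.
Tool frame: the origin (TCP) lies at the very end of the fingers, on their centre line; the grasp point (between the pads) lies grip_depth behind it (grip_depth is the distance from the TCP to the grasp point, in m); z points along the fingers, y is the direction in which the jaws open and shut (so a half turn about z gives the same grasp; the last joint's range is limited). The gripper opens to 95 mm and grips with 3 to 60 N. Pads are 20 mm wide; open, the fingers measure 119 mm over their backs; the gripper's body (75 mm by 180 mm) begins 59 mm behind the grasp point.
Start: joints at [1.167, 0.124, 1.65, -0, 1.367, -0.083], TCP at [0.205, 0.617, 0.215] pointing down, gripper open.
Joint ranges: [-2.61, 2.61], [-1.02, 2.33], [0.03, 2.71], [-1.35, 4.49], [0.32, 2.68], [-2.91, 2.91]. Speed limits (rad/s): [2.57, 2.57, 3.14, 3.14, 3.14, 3.14].

## Interface

Orientations are given as a unit quaternion [x, y, z, w].
In Python, from plant import * gives the robot as it stands.
- The arm moves only by the tool jog_arm, never from a script. Its argument "series" is a list of rows, each a list of 3 entries, a list of its own where there are three numbers: the shift along the tool's x, y, z as a fraction of full scale, then the turn about the tool's z as a fraction of full scale, then the opening, from 0 (shut) to 1 (fully open). A call has 1 to 20 rows; each row is the pose to reach, as a shift and turn from the pose measured when the call began, along the tool's axes at that moment; what a row does not reach only later rows make up. Full scale, the value 1, is 25 cm for a shift and 30 degrees for a turn. A row lasts 1/8 s, in which the tool goes at most 62.5 mm and 10.7 degrees, less where a joint would pass 70% of its speed; a pose out of reach is approached as far as the arm can. A call with a number of a shift or a turn outside -1 to 1 is refused whole. A call with a gripper value outside its range is refused whole. The fingers move at their own pace and stop on an object; "grip_force" is the grip in N (left out, the last holds). Time passes only in rows, so rows that repeat a pose let the fingers close. It gives the time, the measured TCP pose, the force and the opening at its end, in the units of the state.
- get_state(): the state, without advancing time (a new reading comes with each control period).
- read_camera(name): name is "scene" or "top" or "wrist"; returns the picture (384x512x3 uint8, red, green, blue); there is no depth.
- camera_model(name): a dict with "fx", "fy", "cx", "cy" (pixels), "R" (3x3) and "t" (3): a world point X has camera coordinates R X + t. Camera axes: x right, y down, z forward; pixel columns grow to the right and rows downward; lengths in m; the calibration is good to about 2 mm. The wrist camera is an equidistant fisheye: a pixel r from the principal point sees the ray r / f radians off the axis. A picture is of the moment at which its call begins: read the wrist's pose just before it. camera_model takes no time and is no camera call; for the wrist camera it gives the pose at the moment of the call.
- hand_in(): hands the job in, once; it reports no verdict.
The state is a dict: "t": time; "q": joint angles; "dq": joint speeds; "tau": joint torques, N m; "tcp_pos": TCP position; "ee_rot": TCP orientation; "wrist_force": force on the tool from outside, world axes, zero at the start; "ft_torque": the same for the moment, N m; "opening": finger opening in m.
Only numpy, scipy, OpenCV 4.12 (cv2) and the standard library are available. Lean on these libraries where they do the work, as an engineer would, in place of code of your own. Each camera call takes 0.05 s, during which the arm holds its last target.

## Task

Put the steel pry bar's thin nose over the fulcrum block into the notch of the drive unit, lever its handle down to the bench and let go, so that the bar's own weight keeps the unit's front edge up. Then slide the thin plywood shim about 40 mm under the raised edge beside the notch, flat and square to the edge, and leave it there; the bar may stay. Raise the unit with the bar only: do not push it with the gripper or shove it along the bench.

Things in the scene. Friction and masses are not known exactly. Their poses are not given: they have to be found in the camera images.
- unit_edge (a point): Drive unit, 1.8 kg, loose: grey plinth 260 (x) x 200 (y) x 60 mm high, black case 80 high on top, set back 80. Point: middle of the plinth's front bottom edge, at bench height; x along the edge, y into the unit, z up. Mid-front notch: 70 wide, 60 deep, open below, roof 47 above the bench; beside it (x 35 to 130 either way) the plinth lies flat on the bench. Tips about its back edge.
- fulcrum_ridge (a point): Fulcrum in front of the notch, 40 to 48 mm from the front edge, screwed down: wooden block 50 (x) x 36 (y) x 38 high with a 20 mm steel rod along x on top. Point: middle of the rod's top line, 45 above the bench; axes parallel to the unit's.
- bar_grip (a point): Steel pry bar 380 x 24 mm, 0.85 kg, flat on the bench: dark handle 250 long, 20 thick; bright nose 130 long, 8 thick; one flat underside. Point: balance point, 10 above the underside; nose tip 216 ahead (+y), handle end 164 behind; x across. Enters over the ridge tilted nose-down 0.3 to 0.45 rad; 30 mm inside the notch with the handle end on the bench (0.15 rad) its weight holds the edge up 20 mm.
- shim_center (a point): Shim: flat plywood strip 40 (x) by 120 (y) by 10 mm thick, 0.06 kg, flat on the bench; the point is its centre, 5 above the bench, y along its length. A look-alike of the same outline but 32 thick lies elsewhere and does not fit.
Things that resemble listed ones, but are neither listed nor needed, are in the scene too. What is meant by the part that bears shim_center is not orange, and is the larger of those in its own colour.

How it is judged:
By the outcome, as a careful person would: the job done as asked, in the order asked, and still so for the second after the job is handed in, with the robot touching nothing.
It also fails if it takes over 61 s, if anything falls off the work surface, if the arm or the gripper's body presses on something with over 40 N, if the wrist force passes 120 N, or if a joint passes its speed limit or range.

## Working session

There is one attempt and no reset: what is moved stays moved. The work goes in short steps, Python scripts to look and compute and a tool call to move; the robot and the scene stay as the last step left them, time stands still between calls to the robot, and variables do not carry over. Pictures are saved under pics/ and viewed, and the job is handed in when it is done.

Besides the shell and the picture viewer there is one more tool, called after "Request:" as name(argument=value, ...), one argument or row to a line, values as JSON. jog_arm: Moves the arm, as the interface text tells. Its arguments: {"type":"object","properties":{"series":{"type":"array","items":{"type":"array"}},"grip_force":{"type":"number"}},"required":["series"]}

```bash
ls; mkdir -p pics; python3 - <<'E'
from plant import *
import cv2
s=get_state();print(s)
for n in ["scene","top","wrist"]:
    im=read_camera(n);cv2.imwrite(f"pics/{n}0.png",im[:,:,::-1]);m=camera_model(n);print(n,m)
try: print(grip_depth)
except Exception as e: print(e)
E
```

```text
pics
{'t': 0.0, 'q': array([ 1.16740230e+00,  1.24461504e-01,  1.65164992e+00, -1.95927696e-05,
        1.36748227e+00, -8.25662178e-02]), 'dq': array([ 0.0006192 ,  0.00025696,  0.00236771,  0.00080558,  0.00188833,
       -0.0013699 ]), 'tau': array([-1.79009479e-03, -4.17586613e+01, -3.59935927e+01,  7.73644564e-02,
        4.91630193e-02, -1.51375330e-04]), 'tcp_pos': array([0.2047431 , 0.6162486 , 0.21342949]), 'ee_rot': array([ 1.59724768e-01,  9.87161080e-01, -9.73438447e-04, -2.31410662e-04]), 'wrist_force': array([-0.17465908,  0.35094533,  0.57269958]), 'ft_torque': array([-0.00800598, -0.07417517, -0.02266603]), 'opening': 0.09513397616901147}
scene {'fx': 453.23089712802647, 'fy': 453.23089712802647, 'cx': 262.0032509657291, 'cy': 188.6815934559423, 'R': array([[ 0.00564506,  0.99988258, -0.0142465 ],
       [ 0.61464181, -0.01470719, -0.78866923],
       [-0.78878614, -0.00430441, -0.61465266]]), 't': array([ 0.10373591, -0.22536483,  1.51797498])}
top {'fx': 413.8567699360978, 'fy': 413.8567699360978, 'cx': 246.40972819640035, 'cy': 189.50855782899026, 'R': array([[-0.01836013, -0.99980703, -0.00698597],
       [-0.99457861,  0.01897851, -0.10224096],
       [ 0.10235381,  0.00507094, -0.99473513]]), 't': array([-0.08168279,  0.43670679,  0.96304307])}
wrist {'fx': 297.3186396354542, 'fy': 297.3186396354542, 'cx': 257.0683363730759, 'cy': 191.35006038216983, 'R': array([[ 0.31484444,  0.94914197, -0.00158017],
       [ 0.91119405, -0.30178966,  0.28044323],
       [ 0.26570356, -0.08973584, -0.95986931]]), 't': array([-0.64894027, -0.0321283 ,  0.39174715])}
0.0188
```

View pics/top0.png

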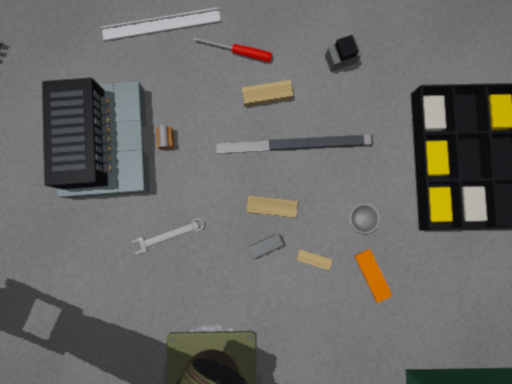

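View pics/scene0.png

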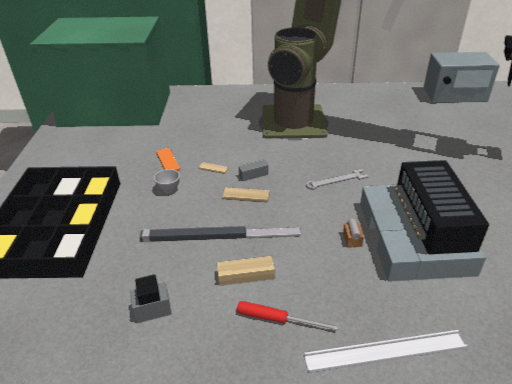

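View pics/wrist0.png

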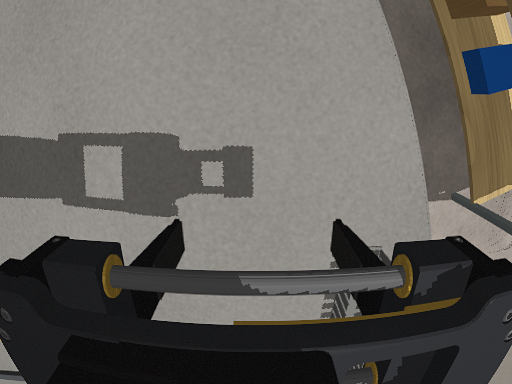

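The top view shows the unit on the left at about (95,135), with its front edge near col 145. The fulcrum is at (164,137) and the bar runs from (217,148) to (371,140). There are three plywood strips: (267,92) looks thick, (272,206) is thin, and (314,260) is small. I'll measure them with masks next.

```bash
cat > h.py <<'E'
from plant import *
import numpy as np, cv2
def ray(m,px,fish=False):
    px=np.asarray(px,float).reshape(-1,2)
    a=(px[:,0]-m['cx'])/m['fx'];b=(px[:,1]-m['cy'])/m['fy']
    if fish:
        th=np.hypot(a,b);k=np.where(th>1e-9,np.sin(th)/np.maximum(th,1e-9),1)
        d=np.c_[a*k,b*k,np.cos(th)]
    else: d=np.c_[a,b,np.ones(len(a))]
    R=np.array(m['R']);C=-R.T@np.array(m['t'])
    return C,d@R
def onz(m,px,z,fish=False):
    C,d=ray(m,px,fish);s=(z-C[2])/d[:,2];return (C+d*s[:,None])[:,:2]
def proj(m,X,fish=False):
    X=np.asarray(X,float).reshape(-1,3);c=X@np.array(m['R']).T+np.array(m['t'])
    if fish:
        r=np.hypot(c[:,0],c[:,1]);th=np.arctan2(r,c[:,2]);k=th/np.maximum(r,1e-9)
        return np.c_[m['cx']+m['fx']*k*c[:,0],m['cy']+m['fy']*k*c[:,1]]
    return np.c_[m['cx']+m['fx']*c[:,0]/c[:,2],m['cy']+m['fy']*c[:,1]/c[:,2]]
def yaw(s):
    from scipy.spatial.transform import Rotation as Ro
    y=Ro.from_quat(s['ee_rot']).as_matrix()[:,1];return np.degrees(np.arctan2(y[1],y[0]))
def frac(dx,dy,dz):
    "world shift -> tool-frame fractions now"
    from scipy.spatial.transform import Rotation as Ro
    M=Ro.from_quat(get_state()['ee_rot']).as_matrix();return np.round(M.T@np.array([dx,dy,dz])/0.25,4)
E
python3 - <<'E'
from h import *
im=cv2.imread('pics/top0.png');m=camera_model('top')
hsv=cv2.cvtColor(im,cv2.COLOR_BGR2HSV)
cv2.imwrite('pics/topA.png',cv2.resize(im[60:240,30:390],(800,400),interpolation=cv2.INTER_CUBIC))
wood=cv2.inRange(hsv,(10,60,120),(28,180,255))
n,l,st,c=cv2.connectedComponentsWithStats(wood)
for i in range(1,n):
    if st[i,4]>30:
        cs,_=cv2.findContours((l==i).astype(np.uint8),0,1)
        r=cv2.minAreaRect(cs[0]);b=cv2.boxPoints(r);w=onz(m,b,.01)
        print(c[i],st[i],r,'edges',np.linalg.norm(w[0]-w[1]),np.linalg.norm(w[1]-w[2]),'c',onz(m,r[0],.01))
for p in [(217,148),(371,140),(270,146),(164,137),(145,135),(143,83),(145,190)]: print(p,onz(m,p,0.01))
E
```

```text
[266.84150943  91.18616352] [242  80  51  23 795] ((266.81488037109375, 91.16082763671875), (15.960169792175293, 49.804054260253906), 81.02737426757812) edges 0.1233319844309816 0.04059063637056416 c [[ 0.67946629 -0.1446407 ]]
[157.53521127 136.50704225] [156 127   4  21  71] ((157.5, 137.0), (20.0, 3.0), 90.0) edges 0.007366078265568227 0.04982677775032517 c [[0.56955085 0.12523028]]
[169.7173913  135.89130435] [168 126   4  20  46] ((169.67587280273438, 135.4896697998047), (19.143381118774414, 2.2314369678497314), 86.633544921875) edges 0.005471816906338453 0.047770870295344964 c [[0.57271823 0.09542414]]
[271.84633854 206.22208884] [247 196  51  22 833] ((271.87353515625, 206.21290588378906), (49.92866134643555, 16.665468215942383), 6.483073711395264) edges 0.040091982280439586 0.11988665525171495 c [[ 0.39490618 -0.15011442]]
[314.1    259.2675] [297 250  35  20 400] ((313.9661865234375, 259.20819091796875), (34.77886199951172, 11.51341438293457), 17.35402488708496) edges 0.027121290429576086 0.08183166665876689 c [[ 0.26753878 -0.24655803]]
[385.02941176 280.52941176] [378 266  15  31  34] ((385.160400390625, 280.7039794921875), (32.69300842285156, 1.8564844131469727), 65.85445404052734) edges 0.004416705682271396 0.07478527008714494 c [[ 0.21462942 -0.41197476]]
(217, 148) [[ 0.53934776 -0.02001382]]
(371, 140) [[ 0.55170525 -0.39528118]]
(270, 146) [[ 0.54173856 -0.14917282]]
(164, 137) [[0.56923272 0.10931569]]
(145, 135) [[0.57514952 0.15587883]]
(143, 83) [[0.70669647 0.16173069]]
(145, 190) [[0.43982374 0.1549681 ]]
```

View pics/topA.png

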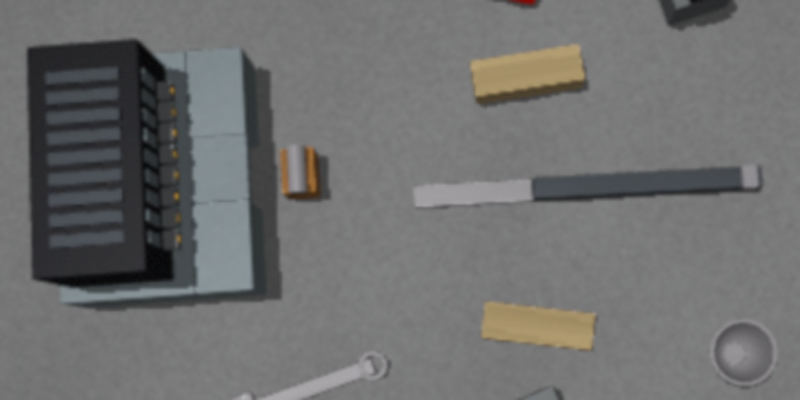

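```bash
python3 - <<'E'
from h import *
im=cv2.imread('pics/top0.png');m=camera_model('top')
print('C',-np.array(m['R']).T@m['t'])
c=cv2.resize(im[70:210,50:190],(800,800)[:2] if 0 else (600,600),interpolation=cv2.INTER_CUBIC)
cv2.imwrite('pics/topB.png',c)
hsv=cv2.cvtColor(im,cv2.COLOR_BGR2HSV)
for r in (100,120,137,160,180): print(r,[tuple(int(v) for v in im[r,k]) for k in range(134,176,1)][:22])
E
```

```text
C [ 0.33426839 -0.09483861  1.00205146]
100 [(144, 140, 129), (143, 140, 129), (143, 139, 129), (144, 140, 130), (135, 131, 121), (98, 95, 87), (62, 60, 54), (53, 51, 46), (53, 53, 48), (53, 52, 48), (55, 54, 51), (62, 62, 60), (68, 68, 67), (69, 69, 69), (68, 68, 68), (68, 67, 67), (70, 70, 69), (87, 87, 86), (113, 113, 113), (119, 119, 119), (121, 120, 120), (121, 120, 120)]
120 [(131, 127, 117), (132, 128, 118), (132, 128, 118), (133, 129, 119), (135, 131, 121), (128, 124, 114), (100, 97, 89), (68, 65, 59), (56, 54, 49), (54, 52, 47), (55, 52, 47), (56, 56, 51), (62, 61, 58), (67, 66, 66), (69, 68, 68), (67, 67, 67), (67, 67, 67), (71, 70, 70), (88, 88, 88), (114, 114, 114), (122, 122, 121), (122, 123, 122)]
137 [(144, 140, 129), (144, 140, 129), (144, 140, 129), (144, 140, 130), (144, 140, 130), (144, 140, 129), (137, 133, 122), (105, 103, 94), (72, 71, 66), (66, 65, 64), (67, 66, 66), (66, 65, 65), (66, 66, 66), (66, 66, 66), (65, 65, 65), (66, 65, 66), (67, 68, 67), (67, 68, 66), (68, 68, 67), (70, 69, 69), (88, 88, 88), (109, 112, 115)]
160 [(149, 145, 134), (149, 146, 134), (149, 146, 134), (149, 145, 134), (149, 145, 134), (149, 145, 134), (150, 146, 134), (139, 136, 125), (99, 96, 87), (62, 60, 55), (54, 52, 47), (54, 53, 49), (54, 54, 48), (56, 55, 51), (61, 61, 58), (66, 65, 65), (68, 67, 67), (67, 67, 67), (66, 66, 66), (69, 68, 68), (86, 86, 86), (113, 113, 113)]
180 [(152, 149, 137), (153, 148, 137), (153, 149, 137), (154, 149, 138), (153, 149, 138), (153, 149, 138), (153, 148, 138), (153, 148, 137), (143, 138, 128), (100, 97, 88), (62, 60, 55), (55, 53, 48), (55, 54, 49), (54, 52, 48), (56, 54, 51), (61, 60, 57), (65, 65, 64), (67, 67, 67), (67, 67, 67), (68, 67, 68), (70, 69, 70), (87, 87, 87)]
```

View pics/topB.png

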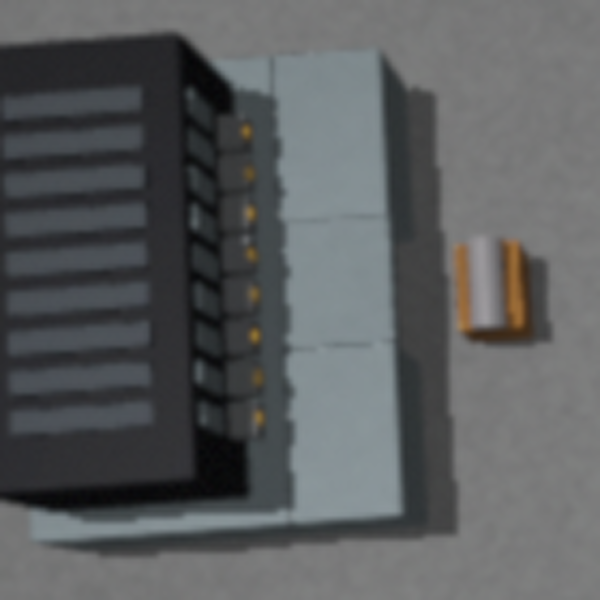

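```bash
python3 - <<'E'
from h import *
im=cv2.imread('pics/top0.png');m=camera_model('top')
g=im[:,:,1].astype(float)
P=[]
for r in range(86,189):
    if abs(r-120)<3 or abs(r-150)<3: continue
    row=g[r,132:150];k=np.where((row[:-1]>=98)&(row[1:]<98))[0][0]
    P.append((132+k+(row[k]-98)/(row[k]-row[k+1]),r))
P=np.array(P);w=onz(m,P,.06)
v=cv2.fitLine(w.astype(np.float32),cv2.DIST_HUBER,0,.01,.01).ravel();d=v[:2]*np.sign(v[0]);print('edge dir deg from +x',np.degrees(np.arctan2(d[1],d[0])))
pts=np.array([(380,50),(402,514),(388,216),(396,344)])/ (600/140)+[50,70]-0.4
q=onz(m,pts,.06);t=(q-v[2:])@d;print('pts',q,'diffs',t, 'mids',v[2:]+d*(t[0]+t[1])/2,v[2:]+d*(t[2]+t[3])/2)
n=np.array([-d[1],d[0]])
# fulcrum rod
rod=(np.array([(486,236),(488,330)])/(600/140)+[50,70]-.4);rw=onz(m,rod,.045);print('rod',rw,rw.mean(0), 'dist to edge',(v[2:]-rw.mean(0))@n,'along',(rw.mean(0)-v[2:])@d)
hsv=cv2.cvtColor(im,cv2.COLOR_BGR2HSV)
# bar: handle dark, nose bright
sub=np.zeros_like(g,np.uint8);x0,x1,y0,y1=205,380,125,160
gg=g[y0:y1,x0:x1]
print('bg',np.median(gg))
bri=(gg>140).astype(np.uint8);dk=(gg<75).astype(np.uint8)
for nm,mk,z in(('nose',bri,.008),('handle',dk,.02)):
    nn,l,st,c=cv2.connectedComponentsWithStats(mk)
    for i in range(1,nn):
        if st[i,4]>20:
            cs,_=cv2.findContours((l==i).astype(np.uint8),0,1);r=cv2.minAreaRect(cs[0]);b=cv2.boxPoints(r)+[x0,y0];print(nm,st[i],b.round(1).tolist(),onz(m,b,z).round(4).tolist())
cv2.imwrite('pics/bar.png',cv2.resize(im[125:165,205:380],(788,180),interpolation=cv2.INTER_CUBIC))
E
```

```text
edge dir deg from +x 3.2490401
pts [[0.69237816 0.15999955]
 [0.43564933 0.14605838]
 [0.59890763 0.15485339]
 [0.52806083 0.14996296]] diffs [ 0.12034225 -0.13676405  0.02673029 -0.0442798 ] mids [0.56400826 0.15312566] [0.56344531 0.1530937 ]
rod [[0.59072219 0.10454236]
 [0.53795343 0.10332304]] [0.56433781 0.1039327 ] dist to edge 0.04913256468624585 along -0.010669942310316772
bg 121.0
nose [160  10   5   8  25] [[364.9, 135.2], [367.9, 134.7], [369.1, 141.8], [366.1, 142.3]] [[0.5644, -0.3815], [0.5655, -0.3891], [0.5477, -0.3911], [0.5466, -0.3836]]
nose [ 11  16  53  12 474] [[215.8, 143.3], [267.6, 140.5], [268.1, 149.7], [216.2, 152.4]] [[0.5515, -0.0169], [0.5558, -0.1438], [0.5331, -0.1444], [0.5289, -0.0179]]
handle [138  11  19   5  53] [[343.0, 136.0], [361.0, 136.0], [361.0, 140.0], [343.0, 140.0]] [[0.5607, -0.3253], [0.5598, -0.3687], [0.55, -0.3682], [0.5509, -0.3249]]
handle [ 65  16 102  10 289] [[269.9, 146.7], [370.8, 140.4], [371.1, 145.0], [270.1, 151.3]] [[0.5379, -0.1482], [0.5486, -0.3917], [0.5373, -0.3918], [0.5267, -0.1487]]
```

View pics/bar.png

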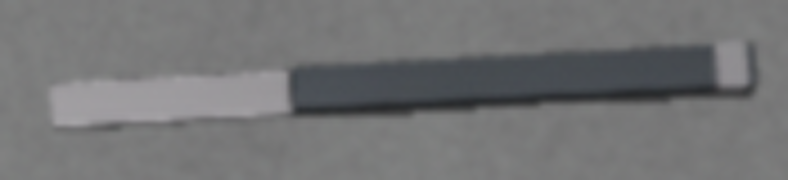

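Measured: unit edge mid (0.564, 0.153) at yaw 3.2°; rod (0.564, 0.105); bar tip (0.540, -0.017) at yaw about 2.2°; shim (0.395, -0.150). Next I move to the bar, gripping a little behind the balance point.

```bash
cat >> h.py <<'E'
def go(x,y,z,yw=None):
    s=get_state();p=s['tcp_pos'];f=frac(x-p[0],y-p[1],z-p[2])
    t=None
    if yw is not None:
        t=(yaw(s)-yw+90)%180-90
    print('tcp',p.round(4),'yaw',round(yaw(s),2),'frac',f,'turn deg',t,'frac',None if t is None else round(t/30,4))
E
python3 -c "
from h import *
m=camera_model('top');print(onz(m,(216.1,148.3),.008),onz(m,(372,139.7),.02))
go(.5497,-.263,.2,2.2)"
```

```text
[[ 0.53906095 -0.01765721]] [[ 0.55020085 -0.39469339]]
tcp [0.2048 0.6164 0.2137] yaw 71.62 frac [-2.4183 -2.9029  0.0592] turn deg 69.42067541992944 frac 2.314
```

Request:
jog_arm(
  series=[
    [[-0.83,-1,0],0.9,1],
    [[-0.83,-1,0],0.9,1],
    [[-0.83,-1,0],0.9,1],
    [[-0.83,-1,0],0.9,1],
    [[-0.83,-1,0],0.9,1],
    [[-0.83,-1,0],0.9,1],
  ],
)

```text
t: 0.9
tcp_pos: [0.3236, 0.3112, 0.2138]
ee_rot: [0.388, 0.922, -0.001, 0.0]
wrist_force: [-0.7, -0.5, -0.3]
opening: 0.095
```

```bash
python3 -c "
from h import *
go(.547,-.2635,.15,1.9)"
```

```text
tcp [0.3236 0.3112 0.2138] yaw 44.39 frac [-2.2677 -0.9688  0.2585] turn deg 42.48512369032227 frac 1.4162
```

Request:
jog_arm(
  series=[
    [[-1,-0.48,0],0.9,1],
    [[-1,-0.48,0],0.9,1],
    [[-1,-0.48,0],0.9,1],
    [[-1,-0.48,0],0.9,1],
    [[-1,-0.48,0],0.9,1],
  ],
)

```text
t: 1.52
tcp_pos: [0.4133, 0.0467, 0.2142]
ee_rot: [0.593, 0.805, -0.001, 0.0]
wrist_force: [-0.1, 0.0, -0.3]
opening: 0.0953
```

```bash
python3 -c "
from h import *
go(.547,-.2635,.15,1.9)"
```

```text
tcp [0.4133 0.0467 0.2142] yaw 17.25 frac [-1.3431  0.1428  0.2588] turn deg 15.351603675730303 frac 0.5117
```

Request:
jog_arm(
  series=[
    [[-1,0.1,0.1],0.51,1],
    [[-1,0.1,0.1],0.51,1],
    [[-1,0.1,0.1],0.51,1],
    [[-1,0.1,0.1],0.51,1],
    [[-1,0.1,0.1],0.51,1],
  ],
)

```text
t: 2.15
tcp_pos: [0.5122, -0.187, 0.1881]
ee_rot: [0.696, 0.718, -0.001, -0.001]
wrist_force: [0.6, -0.3, -0.1]
opening: 0.0953
```

```bash
python3 -c "
from h import *
go(.547,-.2635,.15,1.9)"
```

```text
tcp [ 0.5122 -0.187   0.1881] yaw 1.77 frac [-0.31    0.1302  0.1523] turn deg -0.13419716901661616 frac -0.0045
```

Request:
jog_arm(
  series=[
    [[-0.31,0.13,0.15],0,1],
    [[-0.31,0.13,0.15],0,1],
    [[-0.31,0.13,0.15],0,1],
  ],
)

```text
t: 2.52
tcp_pos: [0.5468, -0.2629, 0.1487]
ee_rot: [0.696, 0.718, -0.001, -0.002]
wrist_force: [0.5, 1.6, 0.2]
opening: 0.0958
```

```bash
python3 - <<'E'
from h import *
go(.547,-.2635,.006,1.9)
m=camera_model('wrist');im=read_camera('wrist');cv2.imwrite('pics/w1.png',im[:,:,::-1])
print(proj(m,[[.539,-.0177,.008],[.547,-.2635,.02]],True))
np.save('m1.npy',m)
E
```

```text
tcp [ 0.5468 -0.2629  0.1487] yaw 1.74 frac [-0.0035  0.0034  0.5709] turn deg -0.16223410834300012 frac -0.0054
[[257.56544101 -38.67858975]
 [257.9395788  184.45992562]]
```

View pics/w1.png

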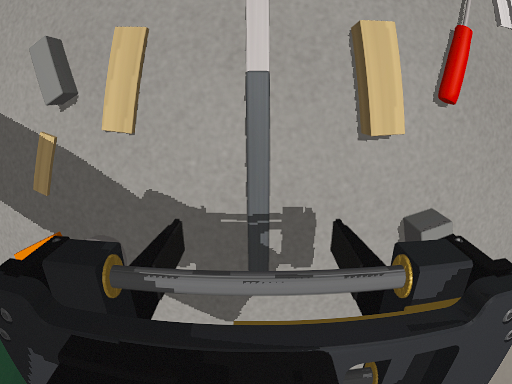

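The wrist view shows the bar centred between the fingers (cols 247–270). The right-hand plywood strip (380,78) shows a tall side, so it's the thick one. The left strip (125,78) is thin.

Request:
jog_arm(
  series=[
    [[0,0,0.25],0,1],
    [[0,0,0.4],0,1],
    [[0,0,0.52],0,1],
    [[0,0,0.57],0,1],
    [[0,0,0.57],0,1],
  ],
)

```text
t: 3.2
tcp_pos: [0.5464, -0.261, 0.0076]
ee_rot: [0.696, 0.718, -0.001, -0.002]
wrist_force: [0.4, 0.5, 0.1]
opening: 0.0953
```

Request:
jog_arm(
  series=[
    [[0,0,0],0,0.1],
    [[0,0,0],0,0.1],
    [[0,0,0],0,0.1],
    [[0,0,0],0,0.1],
    [[0,0,0],0,0.1],
    [[0,0,0],0,0.1],
  ],
  grip_force=14,
)

```text
t: 3.95
tcp_pos: [0.5464, -0.261, 0.0075]
ee_rot: [0.696, 0.718, -0.001, -0.002]
wrist_force: [0.3, -0.1, -0.2]
opening: 0.0406
```

Request:
jog_arm(
  series=[
    [[0,0,0],0,0.1],
    [[0,0,0],0,0.1],
    [[0,0,0],0,0.1],
    [[0,0,0],0,0.1],
  ],
)

```text
t: 4.45
tcp_pos: [0.5466, -0.261, 0.0075]
ee_rot: [0.696, 0.718, -0.001, -0.002]
wrist_force: [1.9, -0.5, -1.9]
opening: 0.0241
```

Request:
jog_arm(
  series=[
    [[0,0,-0.05],0,0.1],
    [[-0.005,0,-0.1],0,0.1],
    [[-0.01,0,-0.16],0,0.1],
    [[-0.01,0,-0.16],0,0.1],
  ],
)

```text
t: 4.95
tcp_pos: [0.5481, -0.2646, 0.0498]
ee_rot: [0.696, 0.718, -0.0, 0.0]
wrist_force: [0.9, -0.5, -7.5]
opening: 0.0241
```

```bash
python3 - <<'E'
from h import *
s=get_state();print(s['wrist_force'],s['ft_torque'],s['opening'])
a=read_camera('scene');b=read_camera('wrist')
cv2.imwrite('pics/s2.png',np.hstack([cv2.resize(a[180:340,100:420],(640,320)),])[:,:,::-1]);cv2.imwrite('pics/w2.png',b[:,:,::-1])
E
```

```text
[ 0.92198009 -0.4808188  -7.54612357] [-0.21347295 -0.01239955 -0.00024593] 0.024142254967269516
```

View pics/s2.png

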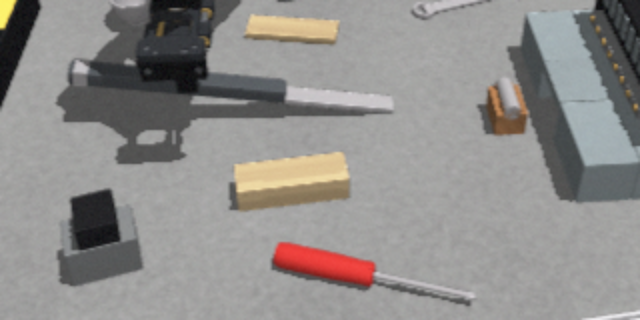

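View pics/w2.png

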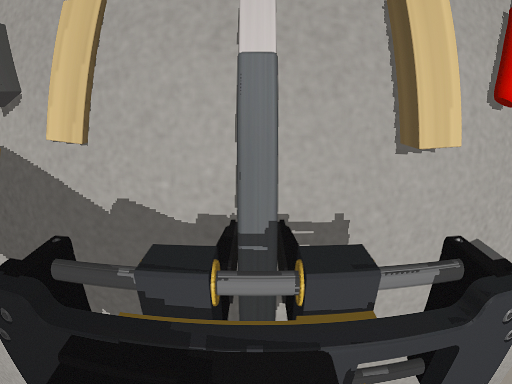

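The bar tilts: the handle lifts with the gripper while the nose tip stays down at about (393,103) in the enlarged scene crop. I'll raise it further.

Request:
jog_arm(
  series=[
    [[-0.015,0,-0.06],0,0.1],
    [[-0.03,0,-0.12],0,0.1],
    [[-0.055,0,-0.18],0,0.1],
    [[-0.055,0,-0.18],0,0.1],
  ],
)

```text
t: 5.55
tcp_pos: [0.5493, -0.2793, 0.096]
ee_rot: [0.696, 0.718, 0.0, 0.001]
wrist_force: [1.5, -0.6, -7.9]
opening: 0.0234
```

```bash
python3 - <<'E'
from h import *
s=get_state();print(s['wrist_force'],s['ft_torque'],s['opening'],s['tcp_pos'])
a=read_camera('scene');t=read_camera('top')
cv2.imwrite('pics/s3r.png',a[:,:,::-1]);cv2.imwrite('pics/t3r.png',t[:,:,::-1])
cv2.imwrite('pics/s3.png',np.vstack([cv2.resize(a[190:270,120:320],(750,300)),cv2.resize(t[110:190,190:390],(750,300))])[:,:,::-1])
E
```

```text
[ 1.45448253 -0.57007518 -7.9087618 ] [-0.19373559  0.0013504  -0.03187536] 0.023377878125870746 [ 0.54925543 -0.27933952  0.0960234 ]
```

View pics/s3.png

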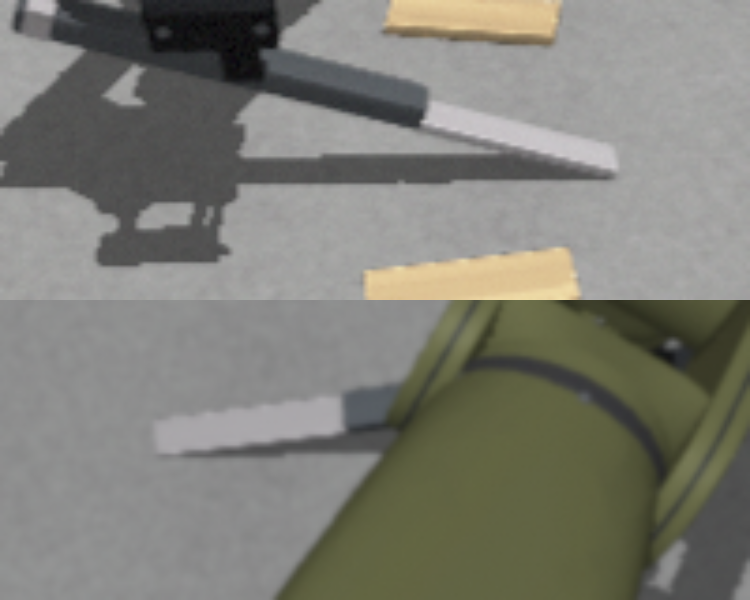

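The tip is still on the bench and the tilt is about 0.37 rad. Next I clamp hard and lift.

Request:
jog_arm(
  series=[
    [[0,0,0],0,0.1],
    [[0,0,0],0,0.1],
    [[0,0,-0.15],0,0.1],
    [[0,0,-0.3],0,0.1],
    [[0,0,-0.36],0,0.1],
    [[0,0,-0.36],0,0.1],
  ],
  grip_force=60,
)

```text
t: 6.4
tcp_pos: [0.5484, -0.2783, 0.1842]
ee_rot: [0.696, 0.718, 0.0, 0.0]
wrist_force: [0.6, -0.0, -8.8]
opening: 0.0234
```

```bash
python3 - <<'E'
from h import *
s=get_state();print(s['wrist_force'],s['ft_torque'],s['opening'],s['tcp_pos'],yaw(s))
m=camera_model('top');print('tip on bench',onz(m,(231.3,146.5),.006))
a=read_camera('scene');t=read_camera('top')
cv2.imwrite('pics/s4r.png',a[:,:,::-1]);cv2.imwrite('pics/t4r.png',t[:,:,::-1])
cv2.imwrite('pics/s4.png',np.vstack([cv2.resize(a[150:230,120:320],(750,300)),cv2.resize(t[110:190,150:350],(750,300))])[:,:,::-1])
E
```

```text
[ 0.56862613 -0.04540333 -8.76873058] [-0.30619674  0.04573871  0.00562418] 0.02336853700591167 [ 0.54843967 -0.27828365  0.18422952] 1.7868218039244992
tip on bench [[ 0.54320891 -0.0547465 ]]
```

View pics/s4.png

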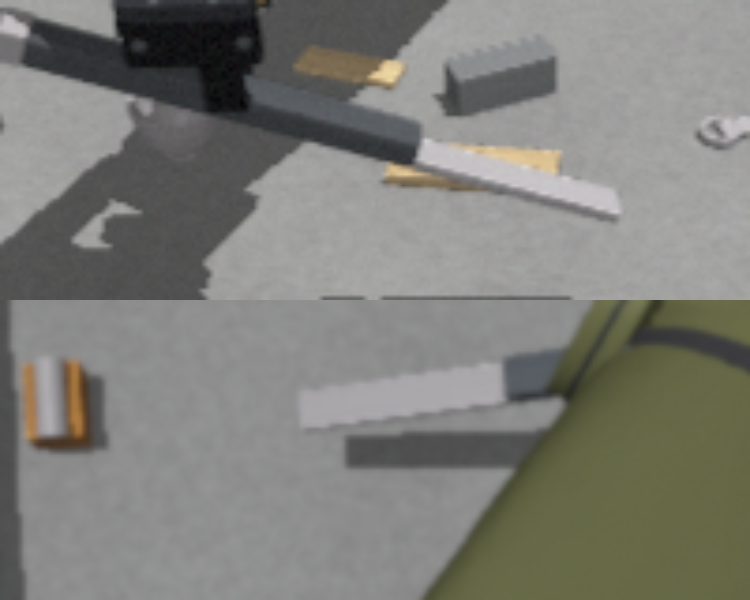

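```bash
cat >> h.py <<'E'
def tri(ps,pt):
    A=[];B=[]
    for n,p in(('scene',ps),('top',pt)):
        C,d=ray(camera_model(n),p);d=d[0]/np.linalg.norm(d[0]);P=np.eye(3)-np.outer(d,d);A.append(P);B.append(P@C)
    X=np.linalg.lstsq(np.vstack(A),np.hstack(B),rcond=None)[0]
    return X,[np.linalg.norm(P@X-b) for P,b in zip(A,B)]
E
python3 - <<'E'
from h import *
print('tip',tri((282.9,204),(230.3,139.5)))
# nose/handle junction top-surface centre: scene (423,150) , top (504,380)
print('junc',tri((120+418/3.75,150+150/3.75),(150+504/3.75,110+82/3.75)))
print(get_state()['tcp_pos'])
E
```

```text
tip (array([ 0.54097708, -0.05700253,  0.09261761]), [np.float64(0.0007738689564026831), np.float64(0.0007738689564025931)])
junc (array([ 0.544803  , -0.17299472,  0.13838799]), [np.float64(0.0004942349746397577), np.float64(0.0004942349746400215)])
[ 0.54704238 -0.27744418  0.18136683]
```

```bash
python3 - <<'E'
from h import *
go(.580,-.1385,.165,3.4)
E
```

```text
tcp [ 0.547  -0.2774  0.1814] yaw 1.78 frac [0.5512 0.1493 0.0664] turn deg -1.6204686956959904 frac -0.054
```

Request:
jog_arm(
  series=[
    [[0.12,0.03,0.01],-0.054,0.1],
    [[0.27,0.07,0.03],-0.054,0.1],
    [[0.42,0.11,0.05],-0.054,0.1],
    [[0.52,0.14,0.06],-0.054,0.1],
    [[0.55,0.15,0.066],-0.054,0.1],
    [[0.55,0.15,0.066],-0.054,0.1],
  ],
)

```text
t: 7.25
tcp_pos: [0.5793, -0.1385, 0.1633]
ee_rot: [0.685, 0.728, -0.001, -0.004]
wrist_force: [0.4, -0.4, -8.2]
opening: 0.0237
```

```bash
python3 - <<'E'
from h import *
go(.580,-.1385,.1523,3.4)
a=read_camera('scene');t=read_camera('top')
cv2.imwrite('pics/s5.png',np.vstack([cv2.resize(a[170:250,220:420],(750,300)),cv2.resize(t[100:180,110:310],(750,300))])[:,:,::-1])
E
```

```text
tcp [ 0.5793 -0.1385  0.1633] yaw 3.45 frac [-0.0003  0.003   0.0441] turn deg 0.05213250336694841 frac 0.0017
```

View pics/s5.png

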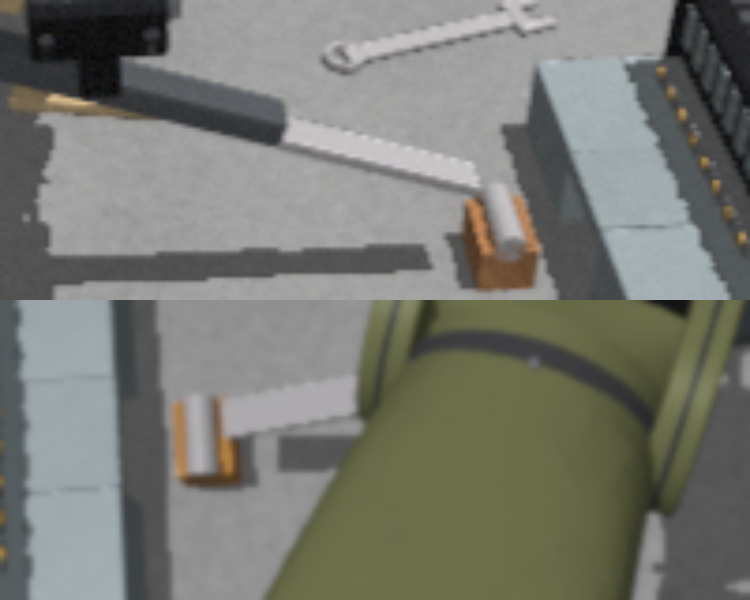

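```bash
python3 - <<'E'
from h import *
print('tip',tri((347.5,217),(169.3,130.5)))
# rod ends top: scene far top (490,185), near (510,245); top far (203,393) near (206,474)
print('rod', tri((220+500/3.75,170+212/3.75),(110+202/3.75,100+134/3.75)))
m=camera_model('top')
for z in (.06,.065,.07): print(z,onz(m,(169.3,130.5),z))
E
```

```text
tip (array([0.56897643, 0.08547736, 0.07478972]), [np.float64(0.0015843057840800303), np.float64(0.001584305784080069)])
rod (array([0.56488155, 0.10383545, 0.04162485]), [np.float64(0.0006923168875037357), np.float64(0.0006923168875037853)])
0.06 [[0.57254316 0.08671716]]
0.065 [[0.5712785  0.08575354]]
0.07 [[0.57001384 0.08478992]]
```

Request:
jog_arm(
  series=[
    [[0,0,0.044],0,0.1],
    [[0.08,0,0.075],0,0.1],
    [[0.16,0,0.106],0,0.1],
    [[0.24,0,0.137],0,0.1],
    [[0.24,0,0.137],0,0.1],
  ],
)

```text
t: 7.98
tcp_pos: [0.575, -0.0771, 0.1289]
ee_rot: [0.685, 0.729, -0.001, -0.004]
wrist_force: [-0.4, -0.0, -7.7]
opening: 0.0231
```

```bash
python3 - <<'E'
from h import *
s=get_state();print(s['wrist_force'],s['ft_torque'])
go(.5742,-.0385,.1135,3.4)
a=read_camera('scene');t=read_camera('top')
cv2.imwrite('pics/s6.png',np.vstack([cv2.resize(a[170:250,220:420],(750,300)),cv2.resize(t[100:180,110:310],(750,300))])[:,:,::-1])
E
```

```text
[-0.36447733 -0.04328675 -7.71237389] [-0.25886054  0.05117877 -0.06142289]
tcp [ 0.575  -0.0771  0.1289] yaw 3.53 frac [0.1543 0.0067 0.0622] turn deg 0.1250850649743569 frac 0.0042
```

View pics/s6.png

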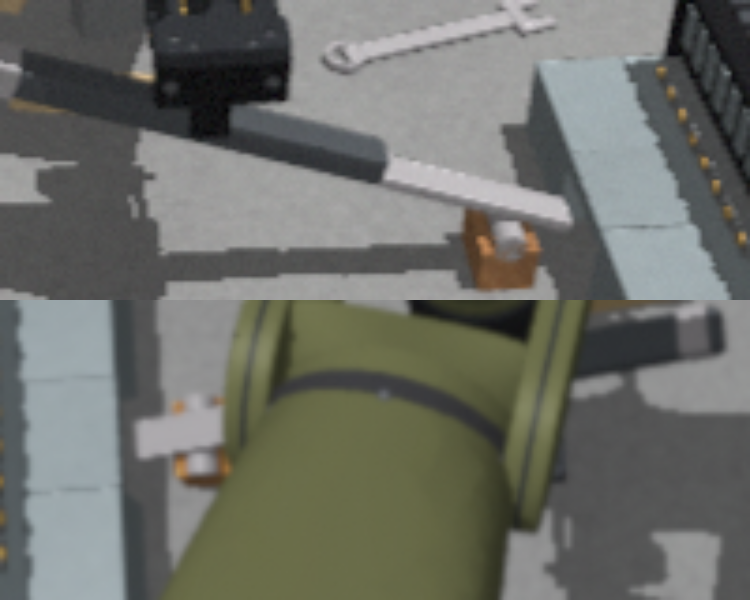

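The nose is over the rod and centred on the notch, with the tip at about (570,215) in the scene crop. I continue in.

Request:
jog_arm(
  series=[
    [[0.05,0,0.02],0,0.1],
    [[0.11,0,0.044],0,0.1],
    [[0.165,0,0.064],0,0.1],
    [[0.165,0,0.064],0,0.1],
  ],
)

```text
t: 8.57
tcp_pos: [0.5727, -0.0363, 0.1133]
ee_rot: [0.685, 0.729, -0.002, -0.003]
wrist_force: [-0.1, 0.1, -8.2]
opening: 0.0236
```

```bash
python3 - <<'E'
from h import *
s=get_state();print(s['wrist_force'],s['ft_torque'])
go(.5742,-.0355,.1122,3.4)
a=read_camera('scene');t=read_camera('top')
cv2.imwrite('pics/s7.png',np.vstack([cv2.resize(a[170:250,220:420],(750,300)),cv2.resize(t[100:180,110:310],(750,300))])[:,:,::-1])
E
```

```text
[-0.0727674   0.06219805 -8.18907198] [-0.32586205  0.00132129 -0.04106011]
tcp [ 0.5727 -0.0363  0.1133] yaw 3.55 frac [0.0027 0.0061 0.0044] turn deg 0.15336256736966902 frac 0.0051
```

View pics/s7.png

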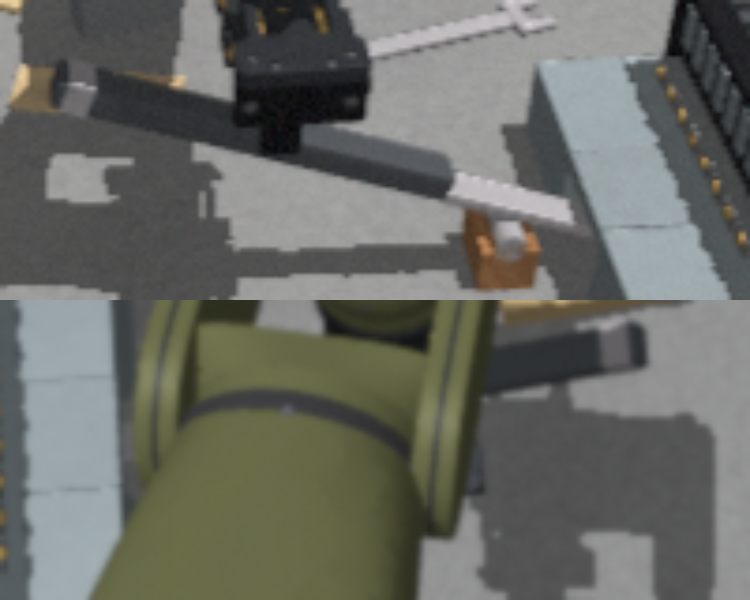

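The nose is about 32 mm inside the notch. I'll relax the grip so the bar can pivot, then lower the handle along its arc.

Request:
jog_arm(
  series=[
    [[0,0,0],0,0.1],
    [[0,0,0.016],0,0.1],
    [[-0.015,0,0.05],0,0.1],
    [[-0.028,0,0.085],0,0.1],
    [[-0.038,0,0.12],0,0.1],
    [[-0.044,0,0.15],0,0.1],
    [[-0.05,0,0.18],0,0.1],
    [[-0.056,0,0.216],0,0.1],
  ],
  grip_force=14,
)

```text
t: 9.68
tcp_pos: [0.5747, -0.0515, 0.0605]
ee_rot: [0.685, 0.728, -0.001, -0.002]
wrist_force: [-1.2, 0.5, -3.2]
opening: 0.0239
```

```bash
python3 - <<'E'
from h import *
s=get_state();print(s['wrist_force'],s['ft_torque'],s['opening'],s['tcp_pos'])
a=read_camera('scene');t=read_camera('top')
cv2.imwrite('pics/s8.png',np.vstack([cv2.resize(a[170:250,220:420],(750,300)),cv2.resize(t[100:180,110:310],(750,300))])[:,:,::-1])
E
```

```text
[-1.18282649  0.46104673 -3.16911877] [-0.02838364  0.10447678 -0.02428347] 0.023929205291385237 [ 0.574657   -0.05152247  0.06047822]
```

View pics/s8.png

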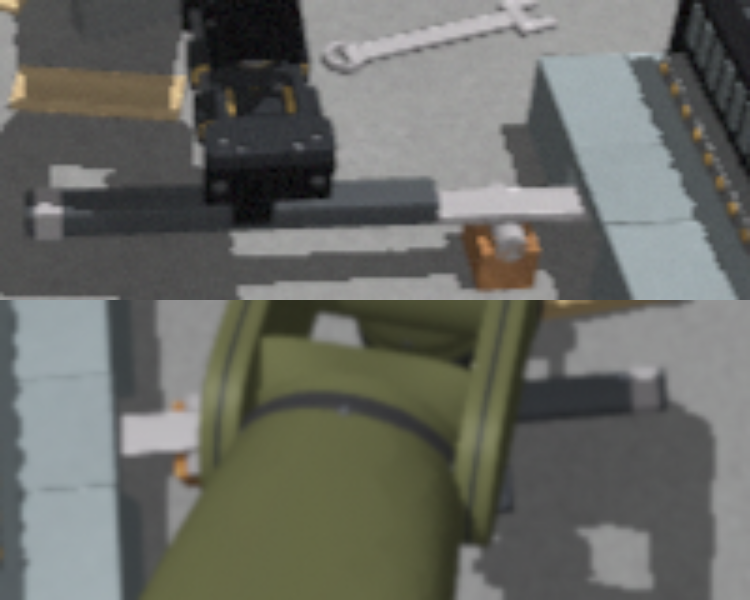

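Request:
jog_arm(
  series=[
    [[-0.003,0,0.03],0,0.1],
    [[-0.004,0,0.06],0,0.1],
    [[-0.002,0,0.09],0,0.1],
    [[0,0,0.115],0,0.1],
    [[0,0,0.125],0,0.1],
    [[0,0,0.125],0,0.1],
  ],
)

```text
t: 10.52
tcp_pos: [0.5744, -0.0522, 0.0306]
ee_rot: [0.685, 0.728, -0.002, -0.002]
wrist_force: [-6.8, -2.8, 12.4]
opening: 0.0242
```

```bash
python3 - <<'E'
from h import *
s=get_state();print(s['wrist_force'],s['ft_torque'],s['opening'],s['tcp_pos'])
a=read_camera('scene');t=read_camera('top')
cv2.imwrite('pics/s9.png',np.vstack([cv2.resize(a[170:250,220:420],(750,300)),cv2.resize(t[100:180,110:310],(750,300))])[:,:,::-1])
E
```

```text
[-6.82654142 -2.80693612 12.43538429] [-0.580141    1.32303802  0.01905638] 0.0242298268758471 [ 0.57443481 -0.05218748  0.03061293]
```

View pics/s9.png

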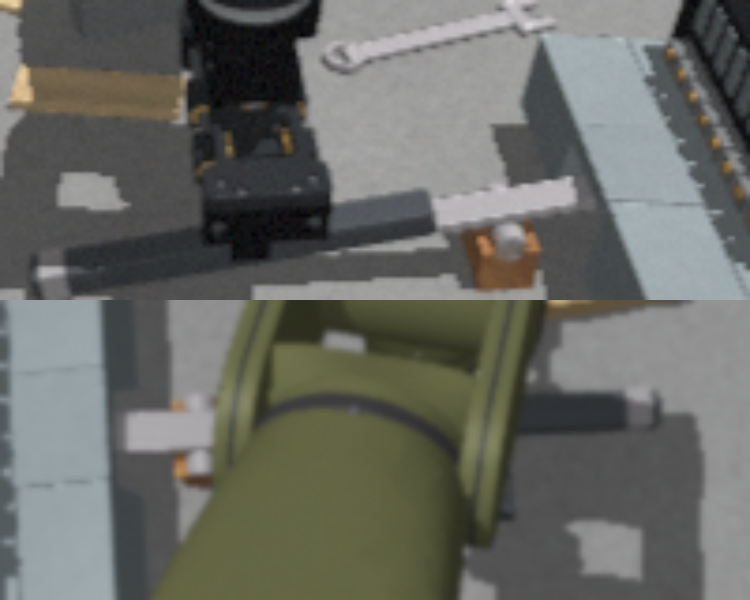

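Request:
jog_arm(
  series=[
    [[0,0,0],0,0.6],
    [[0,0,0],0,0.6],
    [[0,0,0],0,0.6],
    [[0,0,0],0,0.6],
  ],
)

```text
t: 11.12
tcp_pos: [0.5742, -0.052, 0.0303]
ee_rot: [0.685, 0.728, -0.002, -0.002]
wrist_force: [0.7, -1.0, 0.5]
opening: 0.0551
```

Request:
jog_arm(
  series=[
    [[0,0,-0.1],0,0.6],
    [[0,0,-0.3],0,0.6],
    [[0,0,-0.5],0,0.6],
    [[-0.3,-0.2,-0.6],0,0.6],
    [[-0.5,-0.4,-0.6],0,0.6],
    [[-0.6,-0.6,-0.6],0,0.6],
    [[-0.6,-0.6,-0.6],0,0.6],
  ],
)

```text
t: 12.0
tcp_pos: [0.4326, -0.2123, 0.181]
ee_rot: [0.686, 0.728, -0.002, -0.002]
wrist_force: [0.8, -0.9, 0.2]
opening: 0.0568
```

```bash
python3 - <<'E'
from h import *
s=get_state();print(s['wrist_force'],s['ft_torque'],s['opening'],s['tcp_pos'])
a=read_camera('scene');t=read_camera('top')
cv2.imwrite('pics/t10r.png',t[:,:,::-1]);cv2.imwrite('pics/s10r.png',a[:,:,::-1])
cv2.imwrite('pics/s10.png',np.vstack([cv2.resize(a[150:250,220:470],(750,300)),cv2.resize(t[80:200,40:340],(750,300))])[:,:,::-1])
go(.395,-.15,.15,0)
E
```

```text
[ 0.75939424 -0.91069555  0.19056509] [-0.1021966   0.0691611  -0.00758307] 0.056784629324173365 [ 0.43263723 -0.21227385  0.18103992]
tcp [ 0.4329 -0.2123  0.1811] yaw 3.29 frac [ 0.2573 -0.1365  0.1251] turn deg 3.286394946745915 frac 0.1095
```

View pics/s10.png

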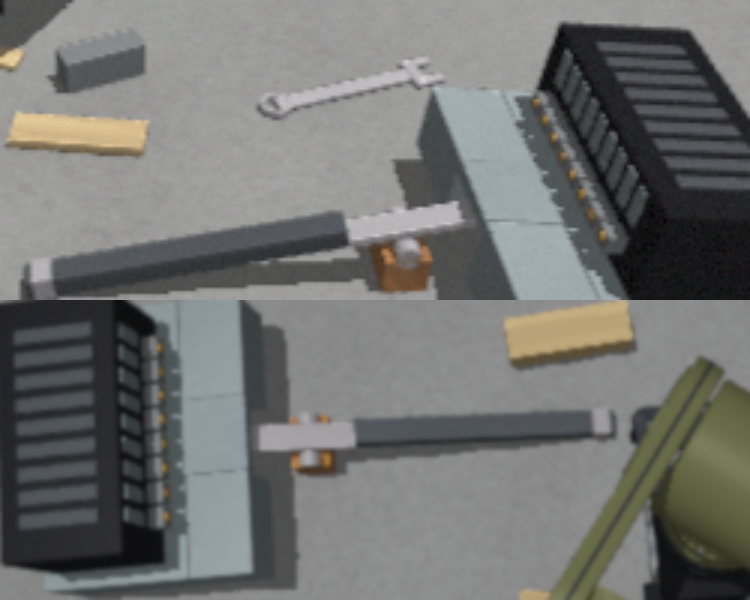

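The bar holds by itself with its handle end on the bench, and the unit's front is raised. Now I'll measure the shim yaw and the raised edge.

```bash
python3 - <<'E'
from h import *
m=camera_model('top')
im=cv2.imread('pics/top0.png')
hsv=cv2.cvtColor(im,cv2.COLOR_BGR2HSV);wood=cv2.inRange(hsv,(10,60,120),(28,180,255))
k=np.zeros_like(wood);k[190:222,240:305]=wood[190:222,240:305]
cs,_=cv2.findContours(k,0,1);c=max(cs,key=cv2.contourArea)
w=onz(m,c.reshape(-1,2),.01);r=cv2.minAreaRect((w*1000).astype(np.float32));print('shim',r)
ys,xs=np.nonzero(k);P=onz(m,np.c_[xs,ys],.01);print(P.mean(0));u,s,v=np.linalg.svd(P-P.mean(0));print('axis',v[0],np.degrees(np.arctan2(-v[0][0],v[0][1])))
t=cv2.imread('pics/t10r.png');g=t[:,:,1].astype(float)
Q=[]
for rr in list(range(88,116))+list(range(152,186)):
    row=g[rr,128:150];kk=np.where((row[:-1]>=98)&(row[1:]<98))[0]
    if len(kk): kk=kk[0];Q.append((128+kk+(row[kk]-98)/(row[kk]-row[kk+1]),rr))
W=onz(m,Q,.08)
l=cv2.fitLine(W.astype(np.float32),cv2.DIST_HUBER,0,.01,.01).ravel();d=l[:2]*np.sign(l[0]);print('edge',np.degrees(np.arctan2(d[1],d[0])),l[2:], 'y at x=.5637', l[3]+(0.5637-l[2])*d[1]/d[0])
E
```

```text
shim ((394.9501647949219, -149.96751403808594), (119.47310638427734, 40.01434326171875), 82.44730377197266)
[ 0.39490178 -0.15002832]
axis [-0.1325732  -0.99117322] 172.38168704689528
edge 3.3298926 [0.54615504 0.15262584] y at x=.5637 0.15364666
```

```bash
python3 - <<'E'
from h import *
a=cv2.imread('pics/s10r.png');t=cv2.imread('pics/t10r.png')
b=np.vstack([cv2.resize(a[175:245,330:430],(600,420),interpolation=cv2.INTER_CUBIC)]);cv2.imwrite('pics/z1.png',b)
cv2.imwrite('pics/z2.png',cv2.resize(t[75:205,110:180],(323,600),interpolation=cv2.INTER_CUBIC))
a=cv2.imread('pics/scene0.png');cv2.imwrite('pics/z0.png',cv2.resize(a[175:245,330:430],(600,420),interpolation=cv2.INTER_CUBIC))
E
```

```text
(no output)
```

View pics/z1.png

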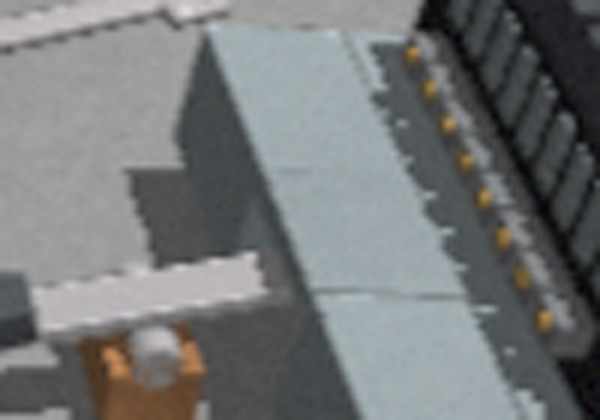

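View pics/z0.png

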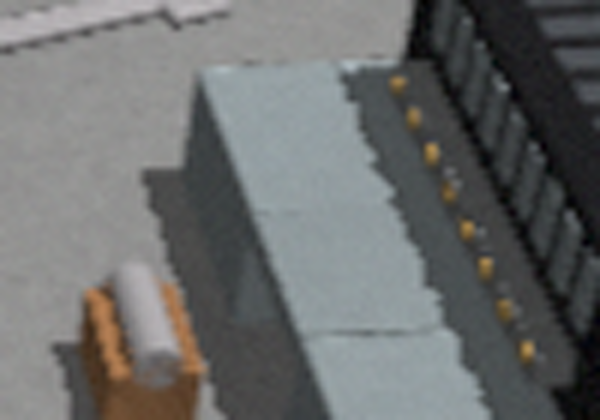

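View pics/z2.png

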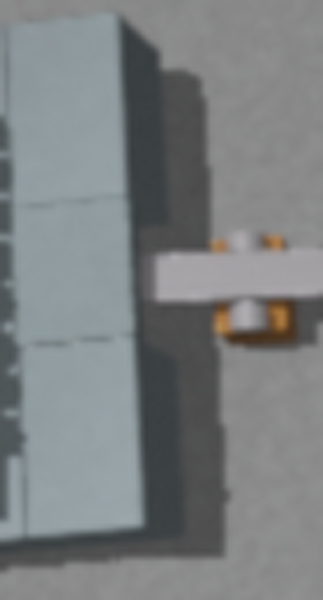

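```bash
python3 - <<'E'
from h import *
m=camera_model('top')
e=onz(m,(284.8,128.8),.021)[0];print('handle end',e,'tip y',e[1]+.375)
zs=lambda x,y:(330+x/6,175+y/6); zt=lambda x,y:(110+x*70/323,75+y*130/600)
print('farseam',tri(zs(272,172),zt(131.5,338)),'\nnearseam',tri(zs(314,291),zt(124,200)),'\nfar corner',tri(zs(208,30),zt(143,526)))
s0=lambda x,y:(50+x/(600/140)-.4,70+y/(600/140)-.4)
print('before: far',tri(zs(250,212),s0(396,344)),'near',tri(zs(300,333),s0(388,216)),'corner',tri(zs(200,75),s0(402,514)))
E
```

```text
handle end [ 0.58098107 -0.18535738] tip y 0.18964261590397566
farseam (array([0.5284457 , 0.15533593, 0.07860384]), [np.float64(0.0021466173776115097), np.float64(0.002146617377611635)]) 
nearseam (array([0.59754362, 0.15793573, 0.07970721]), [np.float64(0.0007862216794291044), np.float64(0.0007862216794293882)]) 
far corner (array([0.43527917, 0.14851736, 0.07771941]), [np.float64(0.0015058058951208106), np.float64(0.0015058058951207052)])
before: far (array([0.52842677, 0.15101143, 0.05863346]), [np.float64(0.0006728706775898285), np.float64(0.0006728706775898535)]) near (array([0.59897715, 0.15549794, 0.06010343]), [np.float64(0.0006514560492967822), np.float64(0.000651456049296557)]) corner (array([0.43627866, 0.14834118, 0.05504099]), [np.float64(0.0009855004523960029), np.float64(0.0009855004523957563)])
```

The seams triangulate 20 mm higher than before, so the edge is up 20 mm. The tip is at y≈0.19, about 35–40 mm inside. Next is the shim (yaw -7.6°), which I grip 35 mm behind its centre.

```bash
python3 - <<'E'
from h import *
go(.3904,-.1847,.1,-7.6)
E
```

```text
tcp [ 0.4329 -0.2123  0.1811] yaw 3.29 frac [ 0.1198 -0.1617  0.3252] turn deg 10.886394946745924 frac 0.3629
```

Request:
jog_arm(
  series=[
    [[0.1,-0.1,0.1],0.36,0.7],
    [[0.12,-0.16,0.25],0.363,0.7],
    [[0.12,-0.162,0.325],0.363,0.7],
    [[0.12,-0.162,0.325],0.363,0.7],
  ],
)

```text
t: 12.6
tcp_pos: [0.3896, -0.1833, 0.0983]
ee_rot: [0.752, 0.659, -0.003, -0.004]
wrist_force: [0.2, -0.2, 0.2]
opening: 0.0668
```

```bash
python3 - <<'E'
from h import *
go(.3904,-.1847,.004,-7.6)
b=read_camera('wrist');cv2.imwrite('pics/w11.png',b[:,:,::-1])
E
```

```text
tcp [ 0.3896 -0.1833  0.0983] yaw -7.55 frac [-0.0056  0.0071  0.3773] turn deg 0.045767879123204125 frac 0.0015
```

View pics/w11.png

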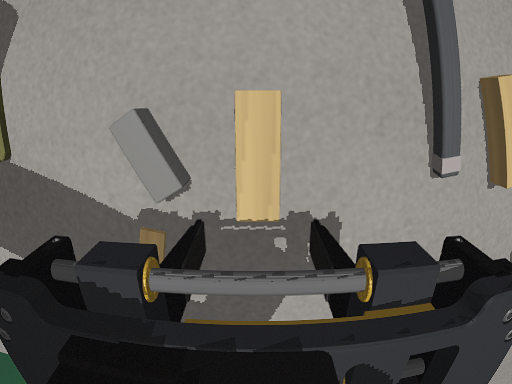

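The shim is centred (cols 236–281) and aligned with the tool. I descend and grip.

Request:
jog_arm(
  series=[
    [[0,0,0.2],0,0.7],
    [[0,0,0.33],0,0.7],
    [[-0.005,0.005,0.377],0,0.7],
    [[-0.005,0.005,0.377],0,0.7],
    [[-0.005,0.005,0.377],0,0.2],
    [[-0.005,0.005,0.377],0,0.2],
    [[-0.005,0.005,0.377],0,0.2],
    [[-0.005,0.005,0.377],0,0.2],
    [[-0.005,0.005,0.377],0,0.2],
    [[-0.005,0.005,0.377],0,0.2],
  ],
  grip_force=20,
)

```text
t: 13.9
tcp_pos: [0.3914, -0.1857, 0.0063]
ee_rot: [0.752, 0.659, -0.002, -0.002]
wrist_force: [-2.3, -0.2, 6.4]
opening: 0.0398
```

```bash
python3 - <<'E'
from h import *
go(.49,-.035,.06,3.3)
E
```

```text
tcp [ 0.3914 -0.1857  0.0063] yaw -7.55 frac [ 0.6491  0.3103 -0.2171] turn deg -10.853333279087636 frac -0.3618
```

```bash
python3 - <<'E'
from h import *
go(.4882,.0295,.03,3.3)
E
```

```text
tcp [ 0.3914 -0.1857  0.0063] yaw -7.55 frac [ 0.904  0.27  -0.097] turn deg -10.853333279087636 frac -0.3618
```

Request:
jog_arm(
  series=[
    [[0,0,-0.08],0,0.2],
    [[0.15,0.05,-0.1],-0.1,0.2],
    [[0.3,0.1,-0.1],-0.25,0.2],
    [[0.48,0.15,-0.1],-0.36,0.2],
    [[0.66,0.2,-0.1],-0.36,0.2],
    [[0.82,0.25,-0.1],-0.36,0.2],
    [[0.904,0.27,-0.097],-0.362,0.2],
    [[0.904,0.27,-0.097],-0.362,0.2],
  ],
)

```text
t: 14.9
tcp_pos: [0.4882, 0.0306, 0.0296]
ee_rot: [0.685, 0.728, -0.002, -0.003]
wrist_force: [0.1, 0.4, -0.1]
opening: 0.0396
```

```bash
python3 - <<'E'
from h import *
go(.4882,.0295,.007,3.3)
a=read_camera('scene');t=read_camera('top');b=read_camera('wrist');cv2.imwrite('pics/w12.png',b[:,:,::-1])
cv2.imwrite('pics/s12.png',np.vstack([cv2.resize(a[150:250,220:470],(750,300)),cv2.resize(t[80:200,40:340],(750,300))])[:,:,::-1])
E
```

```text
tcp [0.4882 0.0306 0.0296] yaw 3.46 frac [-0.0043  0.0005  0.0902] turn deg 0.15669795127632824 frac 0.0052
```

View pics/w12.png

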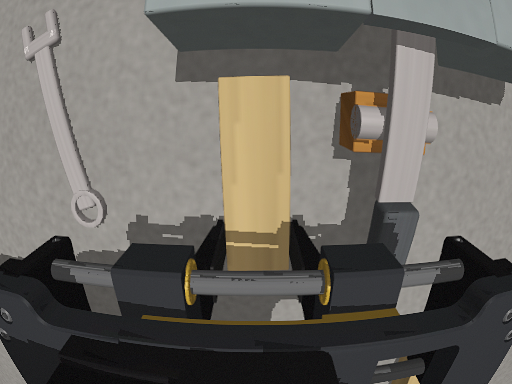

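View pics/s12.png

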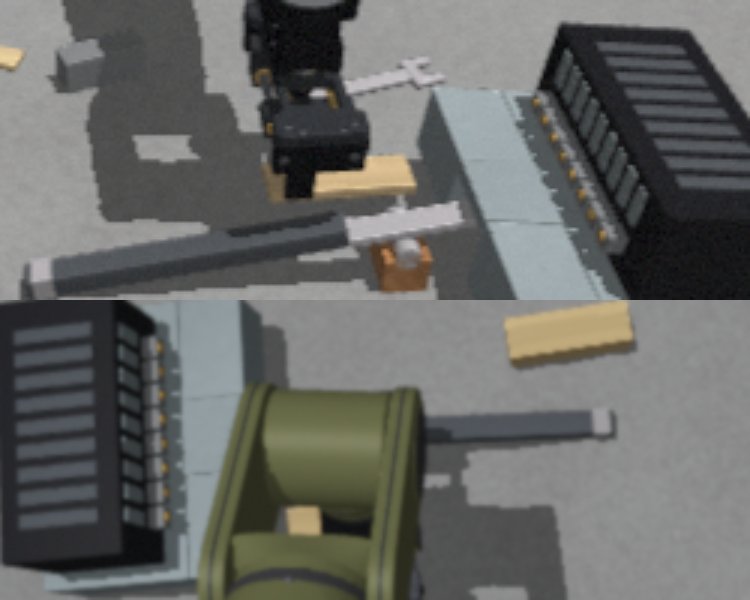

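```bash
python3 - <<'E'
from h import *
m=camera_model('wrist')
print('edge',onz(m,[(190,50),(335,50)],.02,True))
print('shimfront',onz(m,[(219,77),(290,76)],.0335,True))
print('notch mouth corner top', onz(m,[(372,13)],.08,True))
E
```

```text
edge [[0.44018402 0.14169509]
 [0.52780413 0.147185  ]]
shimfront [[0.46085399 0.12361315]
 [0.49992549 0.12632927]]
notch mouth corner top [[0.52878547 0.15342521]]
```

The wrist view puts the unit's raised edge at y≈0.144 and the shim's front at 0.125, with yaw agreeing within 0.4°. That leaves 59 mm to slide. I lower the shim, then push it in.

Request:
jog_arm(
  series=[
    [[0,0,0.05],0,0.2],
    [[0,0,0.09],0,0.2],
    [[0,0,0.09],0,0.2],
    [[0.06,0,0.09],0,0.2],
    [[0.12,0,0.09],0,0.2],
    [[0.12,0,0.09],0,0.2],
  ],
)

```text
t: 15.8
tcp_pos: [0.4856, 0.0602, 0.0072]
ee_rot: [0.686, 0.728, -0.002, -0.003]
wrist_force: [-0.2, 0.2, -0.9]
opening: 0.0395
```

```bash
python3 - <<'E'
from h import *
s=get_state();print(s['wrist_force'],s['ft_torque'],s['opening'])
go(.4848,.0893,.0065,3.4)
b=read_camera('wrist');cv2.imwrite('pics/w13.png',b[:,:,::-1])
E
```

```text
[-0.21879896  0.21431229 -0.90954846] [-0.17543085  0.0592758   0.03862192] 0.03948183548738515
tcp [0.4856 0.0602 0.0072] yaw 3.41 frac [0.1163 0.0036 0.0027] turn deg 0.010926899986884564 frac 0.0004
```

View pics/w13.png

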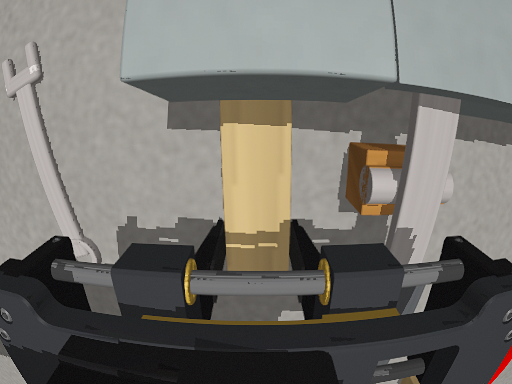

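The shim's front is about 10 mm under the edge (row 100) with no contact force. I continue 29–30 mm.

Request:
jog_arm(
  series=[
    [[0.04,0.001,0.003],0,0.2],
    [[0.08,0.003,0.003],0,0.2],
    [[0.118,0.003,0.003],0,0.2],
    [[0.118,0.003,0.003],0,0.2],
  ],
)

```text
t: 16.35
tcp_pos: [0.4846, 0.0899, 0.0064]
ee_rot: [0.685, 0.728, -0.002, -0.002]
wrist_force: [-0.8, 0.8, -0.3]
opening: 0.0398
```

```bash
python3 - <<'E'
from h import *
s=get_state();print(s['wrist_force'],s['ft_torque'],s['opening'])
go(.4848,.0893,.0065,3.4)
m=camera_model('wrist');b=read_camera('wrist');cv2.imwrite('pics/w14.png',b[:,:,::-1])
E
```

```text
[-0.78823668  0.75142684 -0.30879337] [-0.14960266  0.03488218  0.01166735] 0.039769229960939186
tcp [0.4846 0.0899 0.0064] yaw 3.46 frac [-0.0025  0.0005 -0.0003] turn deg 0.05692278269027895 frac 0.0019
```

View pics/w14.png

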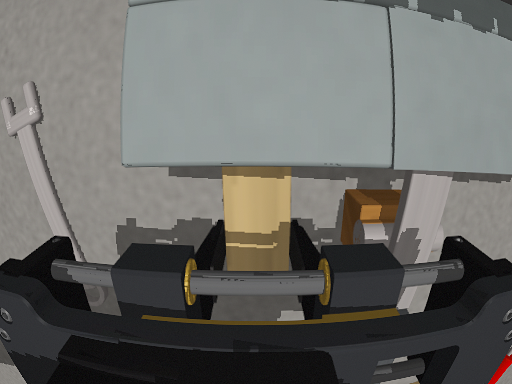

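Request:
jog_arm(
  series=[
    [[0,0,0],0,0.58],
    [[0,0,0],0,0.58],
    [[0,0,0],0,0.58],
    [[0,0,0],0,0.58],
    [[0,0,-0.05],0,0.58],
    [[0,0,-0.2],0,0.58],
    [[0,0,-0.4],0,0.58],
    [[-0.3,-0.2,-0.6],0,0.58],
    [[-0.6,-0.5,-0.6],0,0.58],
    [[-0.8,-0.6,-0.6],0,0.58],
    [[-0.8,-0.6,-0.6],0,0.58],
  ],
)

```text
t: 17.77
tcp_pos: [0.352, -0.1124, 0.1581]
ee_rot: [0.685, 0.728, -0.002, -0.001]
wrist_force: [0.4, -0.4, -1.0]
opening: 0.0553
```

```bash
python3 - <<'E'
from h import *
s=get_state();print(s['t'],s['wrist_force'],s['tcp_pos'])
a=read_camera('scene');t=read_camera('top')
cv2.imwrite('pics/t15r.png',t[:,:,::-1])
cv2.imwrite('pics/s15.png',np.vstack([cv2.resize(a[150:250,220:470],(750,300)),cv2.resize(t[80:200,40:340],(750,300))])[:,:,::-1])
m=camera_model('top');hsv=cv2.cvtColor(t[:,:,::-1].copy(),cv2.COLOR_BGR2HSV);w=cv2.inRange(hsv,(10,60,80),(28,180,255));k=np.zeros_like(w);k[155:195,125:185]=w[155:195,125:185]
cs,_=cv2.findContours(k,0,1);c=max(cs,key=cv2.contourArea);W=onz(m,c.reshape(-1,2),.01)*1000
print(cv2.minAreaRect(W.astype(np.float32)),W.min(0),W.max(0))
E
```

```text
17.775 [ 0.4177269  -0.40392811 -1.04386424] [ 0.35196743 -0.11242185  0.15810118]
((484.2271423339844, 105.22801208496094), (40.927616119384766, 82.00867462158203), 3.702727794647217) [463.3130875   65.41959654] [506.68089119 145.64942903]
```

View pics/s15.png

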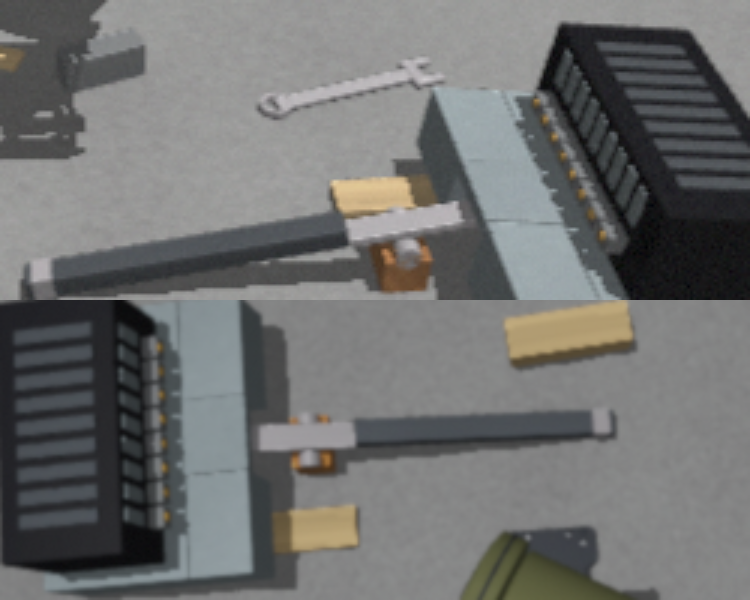

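About 81 mm of the shim is visible outside the edge, so roughly 39 mm is under it. It's square within 0.5°, and the bar and unit haven't moved. Handing in.

```bash
python3 -c "
from plant import *
print(hand_in())"
```

```text
the job is handed in; nothing more can be done
None
```

The drive unit's front edge is up on the bar and the plywood shim is under it. I handed the job in at about 18 s of the 61 s allowed.

- **Lever:** I gripped the bar behind its balance point and raised the handle so it tilted nose-down about 0.37 rad. I then fed it over the fulcrum rod into the notch, lowered the handle to the bench and let go. The bar stayed down by itself, and the plinth's front top edge measured about 20 mm higher than before.
- **Shim:** I used the thin, full-size strip, not the 32 mm look-alike or the small one. I slid it in flat on the −x side of the notch with almost no contact force and released it. In the last picture about 81 mm showed outside the edge, so about 39 mm is under. It was square to the edge within about 0.5°, and the robot was clear of everything.

**Checks that disagreed:**
- **Rod to edge:** I measured 49 mm from the rod to the unit's edge, against the stated 40–48 mm. That is within calibration error.
- **Unit position:** The tilted front edge came out about 3–6 mm nearer than tilting alone predicts. The unit may have crept slightly while being levered, or this may be measurement error.
- **Nose depth:** The nose sits about 35–40 mm inside the notch, a little deeper than the nominal 30 mm.
- **Levering force:** At the end of levering, the wrist force was about 14 N, with the handle end at the bench.

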